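# Mesh the whisk head onto the mixer's splined drive and keep it pressed down

## Task

Pick up the whisk head, turn it so that its socket meshes with the mixer's cross-splined drive spindle, slide it all the way down and press it, so that the red sprung seat under it is pushed fully down. Finish while still holding the whisk head and pressing it down: do not let go. Leave the jar, the oil bottle and the herb crock where they stand.

Things in the scene. Friction and masses are not known exactly. Their poses are not given: they have to be found in the camera images.
- whisk: the loose whisk head (about 0.16 kg), standing: white hub 44 mm in diameter, 46 mm tall, copper band; three upright steel wire loops fanned (0, +-0.5 rad) about +x and three about -x, out to 66 mm from the axis, 6 to 38 mm up. Origin: centre of the hub's underside; z up, x along the lug. Below: cross socket 34 mm deep, slots 9 mm wide, 27 mm long along x and along y; fits the spindle in any of four quarter turns.
- whisk_lug (a point): grip point of the whisk head, 72 mm above its underside on its axis: in the dark flat finger lug on top of the hub, 40 mm long (along x), 14 mm thick (along y), from 46 to 86 mm above the underside. Grip it across its flat sides.
- mixer: the fixed mixer: dark base 250 x 220 mm, 76 mm high, on it a clear bowl, rim 208 mm in outer diameter and 134 mm above the worktop; red seat and steel spindle stand in the middle of the bowl. Origin: on the worktop straight below the spindle; z up.
- spindle_top (a point): centre of the top of the steel drive spindle, 140 mm above the worktop: a plus sign from above, two upright blades 23 mm long, 6 mm thick (top edges and ends rounded, radius 3 mm), along this point's x and y; z up. The top is 22 mm above the red seat at rest, 30 mm when the seat is fully down. It turns only stiffly (0.15 N m), never moves up or down.
- seat (a joint): travel of the red round seat (48 mm in diameter, around the spindle) straight down, m: 0 at rest (its top 118 mm above the worktop), 0.008 fully down on its stop. Sprung: about 4 N starts it, 11 N holds it fully down. The hub's underside lands on it once the splines have meshed.
- jar: amber glass spice jar with brass lid, 64 mm in diameter, 100 mm tall, loose; origin at the centre of its underside, z up. Leave it alone.
- oil: green glass oil bottle, 64 mm in diameter, 240 mm tall, loose; origin at the centre of its underside, z up. Leave it alone.
- crock: terracotta herb crock with knobbed lid, 100 mm in diameter, 108 mm tall, loose; origin at the centre of its underside, z up. Leave it alone.
Mind the look-alikes: they are no part of the job. Of the things like the whisk, leave any that is blue or green; of the rest the smaller one is meant.

How it is judged:
On the way, in this order (a step that is already met when the one before it is completed fails the run):
1. the whisk head is lifted clear of the worktop in the gripper (height (world z) of whisk above 0.05 m and contact force between the fingers and whisk above 1 N), for 0.2 s.
2. the splines mesh: the hub has slid at least 12 mm down over the spindle (z of whisk in the frame of spindle_top below -0.012 m and horizontal distance between whisk and spindle_top below 0.004 m and (angle between the x axis of whisk and the x axis of spindle_top, either way round below 0.25 rad or angle between the x axis of whisk and the y axis of spindle_top, either way round below 0.25 rad)), for 0.1 s.
At the end, for the whole second after the job is handed in: Through the last second the whisk head is meshed on the spindle (axis within 4 mm, a slot within 0.25 rad of the blades, upright within 0.12 rad, underside at least 26 mm below the spindle's top), presses the red seat down at least 6 mm of its 8 mm with over 4 N, and the fingers are still on it (value of joint seat above 0.006 m and z of whisk in the frame of spindle_top below -0.026 m and horizontal distance between whisk and spindle_top below 0.004 m and angle between whisk's own z axis and vertical below 0.12 rad and (angle between the x axis of whisk and the x axis of spindle_top, either way round below 0.25 rad or angle between the x axis of whisk and the y axis of spindle_top, either way round below 0.25 rad) and contact force between whisk and mixer above 4 N and contact force between the fingers and whisk above 4 N); the arm keeps its last pose, push and grip.
It fails at once if the spice jar is pushed or lifted more than 30 mm, or tipped (distance of jar from where it was at the start of the episode above 0.03 m or angle between jar's own z axis and vertical above 0.5 rad).
It fails at once if the oil bottle is pushed or lifted more than 30 mm, or tipped (distance of oil from where it was at the start of the episode above 0.03 m or angle between oil's own z axis and vertical above 0.5 rad).
It fails at once if the herb crock is pushed or lifted more than 30 mm, or tipped (distance of crock from where it was at the start of the episode above 0.03 m or angle between crock's own z axis and vertical above 0.5 rad).
It also fails if it takes over 38 s, if anything falls off the work surface, if the arm or the gripper's body presses on something with over 40 N, if the wrist force passes 120 N, or if a joint passes its speed limit or range.

## Robot

A 7-joint arm with a two-finger parallel gripper is mounted at the origin on the work surface. World frame = base frame: x ahead of the robot, y to its left, z up, the work surface at z = 0. Lengths are in m, angles in rad, forces in N, time in s.
With the tool pointing down it reaches from about 0.4 to 0.875 m from the base axis. Payload 19.3 kg.
Tool frame: the origin (TCP) lies midway between the tips of the shut fingers; the grasp point (between the pads) lies 19 mm behind it; z points along the fingers, y is the line along which they close (so a half turn about z gives the same grasp; the last joint's range is limited). The gripper opens to 85 mm and grips with 20 to 120 N. Pads are 22 mm wide; open, the fingers measure 114 mm over their backs; the gripper's body (76 mm by 85 mm) begins 54 mm behind the grasp point. The pads swing forward as they close: fully open they stand 13 mm farther back than shut.
Start: joints at [-1.203, 0.521, -0.036, 1.599, 0.021, 1.021, -0.113], TCP at [0.265, 0.566, 0.231] pointing down, gripper open.
Joint ranges: [-2.91, 2.91], [-0.3, 2.13], [-1.5, 1.42], [0.17, 2.43], [-1.26, 4.41], [0.16, 1.93], [-2.52, 2.52]. Speed limits (rad/s): [1.89, 1.89, 2.39, 2.39, 3.01, 3.01, 3.01].

## Interface

Orientations are given as [roll, pitch, yaw] about the fixed x, y, z axes, in that order (R = Rz(yaw) Ry(pitch) Rx(roll)).
In Python, from workcell import * gives the robot as it stands.
- The arm moves only by the shell command python3 -m creep 'ROWS' [FORCE]. ROWS is JSON, a list that holds one entry, the list of rows, each a list of 7 numbers: the closure, from -1 (fully open) to 1 (shut), then the shift along the tool's x, y, z in m, then the turn, a rotation vector about the tool's x, y, z in degrees. A call has 1 to 10 rows; each row shifts and turns the commanded pose from where the row before left it, along the tool's axes as they then stand; what a row does not reach is not made up. A row lasts 1/10 s, in which the tool goes at most 50 mm and 8.59 degrees, less where a joint would pass 70% of its speed; a pose out of reach is approached as far as the arm can. A call is refused whole if a number of a shift passes 0.05 or a number of a turn 8.59, either way. A call with a gripper value outside its range is refused whole. The fingers move at their own pace and stop on an object; FORCE is the grip in N (left out, the last holds). Time passes only in rows, so rows that do not move let the fingers close. It gives the time, the measured TCP pose, the force, the opening and the grip force at its end, in the units of the state.
- observe(): the state, without advancing time (a new reading comes with each control period).
- grab_frame(name): name is "scene" or "top" or "wrist"; returns a dict with "image" (400x640x3 uint8, red, green, blue), "range_z" (400x640 float32, m along the optical axis (not along the pixel's ray), 0 where there is no reading), "fx", "fy", "cx", "cy" (pixels), "R" (3x3) and "t" (3): a world point X has camera coordinates R X + t; the wrist camera has in their place "T_tool_cam" (4x4, takes a point from camera to tool coordinates, whose origin is the TCP and whose axes are the flange's). Camera axes: x right, y down, z forward; pixel columns grow to the right and rows downward; lengths in m; the calibration is good to about 2 mm. A picture is of the moment at which its call begins: read the wrist's pose just before it.
- job_done(): hands the job in; it is judged then, once.
Trained networks look in a picture, given as the dict that the camera call returned (one of the last four; its "shot" number tells which), for a name from the list of things; names that differ only in an ending like _2 or _b are one class to them, and where a whole thing is asked for, a point or a joint stands for the part that bears it (a point fixed in the world has none). Each returns a list of dicts, best first, with "confidence" (0 to 1); they miss things now and then, are a little off and sometimes report something else, mostly with a low value. They report only what shows in the picture. A call takes as long as a camera call. They do not tell look-alikes from the thing itself.
- find_in(picture, thing): "extent" ([centre column, centre row, width, height] in pixels, round what is visible of it).
- outline_of(picture, thing): "region" (400x640 bool, what is visible of it) and "extent" ([centre column, centre row, width, height] in pixels, round what is visible of it).
- tip_of(picture, thing): "position" ([column, row] in pixels: a listed point, or the origin of a listed thing).
The state is a dict: "clock": time; "qpos": joint angles; "qd": joint speeds; "joint_efforts": joint torques, N m; "position": TCP position; "tool_rot": TCP orientation; "force": force on the tool from outside, world axes, zero at the start; "moment": the same for the moment, N m; "grip_width": finger opening in m; "finger_force": force on a finger pad.
Only numpy, scipy, OpenCV 4.12 (cv2) and the standard library are available. Lean on these libraries where they do the work, as an engineer would, in place of code of your own. Each camera call takes 0.05 s, during which the arm holds its last target. There are 200 camera calls.

## Working session

There is one attempt and no reset: what is moved stays moved. The work goes in short steps, Python scripts to look and compute and a shell command to move; the robot and the scene stay as the last step left them, time stands still between calls to the robot, and variables do not carry over. Pictures are saved under pics/ and viewed, at most 10 in all, crops included, and the job is handed in when it is done.

```bash
mkdir -p pics
cat > h.py <<'E'
from workcell import *
import numpy as np, cv2
from scipy.spatial.transform import Rotation as Ro
def pose():
    s=observe(); return s
def world(f,s=None):
    """world point image"""
    z=f["range_z"]; v,u=np.mgrid[:400,:640]
    P=np.stack([(u-f["cx"])/f["fx"]*z,(v-f["cy"])/f["fy"]*z,z],-1)
    if "R" in f: return (P-f["t"])@f["R"]
    T=f["T_tool_cam"]; P=P@T[:3,:3].T+T[:3,3]
    return P@Ro.from_euler("xyz",s["tool_rot"]).as_matrix().T+s["position"]
def save(f,n): cv2.imwrite("pics/"+n,f["image"][...,::-1])
E
python3 - <<'E'
from h import *
s=observe(); print(s)
for n in ("scene","top"):
    f=grab_frame(n); save(f,n+"0.png"); W=world(f)
    for t in ("whisk","mixer","jar","oil","crock"):
        for d in outline_of(f,t)[:3]:
            m=d["region"]&(f["range_z"]>0); p=W[m]
            print(n,t,round(d["confidence"],2),np.round(d["extent"]),np.round(np.median(p,0),3),np.round(p.max(0),3), np.round(p.min(0),3))
    for t in ("whisk_lug","spindle_top"):
        for d in tip_of(f,t)[:3]:
            u,v=np.round(d["position"]).astype(int); print(n,t,round(d["confidence"],2),u,v,np.round(W[v,u],3))
E
```

```text
{'clock': 0.0, 'qpos': array([-1.20317478,  0.52202477, -0.03631573,  1.59997692,  0.02118447,
        1.02108838, -0.11281622]), 'qd': array([ 0.00018515, -0.00067543, -0.00033728, -0.00060881,  0.00053157,
        0.00068028, -0.00166281]), 'joint_efforts': array([-1.68447018e-04, -9.27097464e+01,  1.98014729e+00, -3.69941103e+01,
        1.80294999e-02,  8.02447874e-03, -4.51837445e-05]), 'position': array([0.2648779 , 0.56574135, 0.23073028]), 'tool_rot': array([-3.14048189e+00,  7.09766263e-05,  2.70372615e+00]), 'force': array([-0.83436797, -1.4704458 , -0.39122472]), 'moment': array([-0.04413331,  0.02534092,  0.00945165]), 'finger_force': 0.0, 'grip_width': 0.08503155489848475}
scene whisk 0.97 [214. 312.  50.  46.] [ 0.67  -0.441  0.06 ] [ 0.719 -0.373  0.123] [ 0.595 -0.521 -0.009]
scene whisk 0.77 [265. 273.  26.  33.] [ 0.642 -0.256  0.04 ] [ 0.691 -0.19   0.094] [ 0.564 -0.309 -0.008]
scene whisk 0.61 [213. 203.  31.  33.] [ 0.304 -0.26   0.053] [ 0.356 -0.199  0.118] [ 0.204 -0.332 -0.006]
scene mixer 0.66 [321. 200.  79.  78.] [0.533 0.036 0.08 ] [0.659 0.229 0.145] [ 
[... 955 characters left out ...]

top mixer 0.7 [314. 218.  90.  92.] [0.5   0.054 0.083] [0.664 0.186 0.145] [ 0.361 -0.084 -0.008]
top mixer 0.58 [405. 184.  36.  26.] [ 0.624 -0.238  0.042] [ 0.66  -0.186  0.094] [ 0.583 -0.291 -0.007]
top jar 0.69 [415. 232.  26.  22.] [ 0.462 -0.276  0.097] [ 0.513 -0.249  0.11 ] [ 0.434 -0.328 -0.007]
top oil 0.82 [189. 177.  31.  28.] [0.607 0.44  0.151] [0.645 0.478 0.248] [0.585 0.421 0.008]
top crock 0.25 [189. 178.  36.  29.] [0.607 0.442 0.153] [0.648 0.484 0.248] [0.585 0.422 0.013]
top whisk_lug 0.96 410 282 [ 0.302 -0.25   0.109]
top whisk_lug 0.95 469 170 [ 0.657 -0.439  0.117]
top whisk_lug 0.69 408 178 [ 0.636 -0.251  0.084]
top spindle_top 0.43 314 217 [0.497 0.049 0.117]
```

Run:
```python
import cv2,numpy as np
a=cv2.imread("pics/top0.png")[120:340,280:520]; b=cv2.imread("pics/scene0.png")[170:340,170:370]
a=cv2.resize(a,(436,400),interpolation=3); b=cv2.resize(b,(360,306),interpolation=3)
o=np.zeros((400,796,3),np.uint8); o[:,:436]=a; o[:306,436:]=b; cv2.imwrite("pics/c0.png",o)
```

```text
(no output)
```

View pics/c0.png

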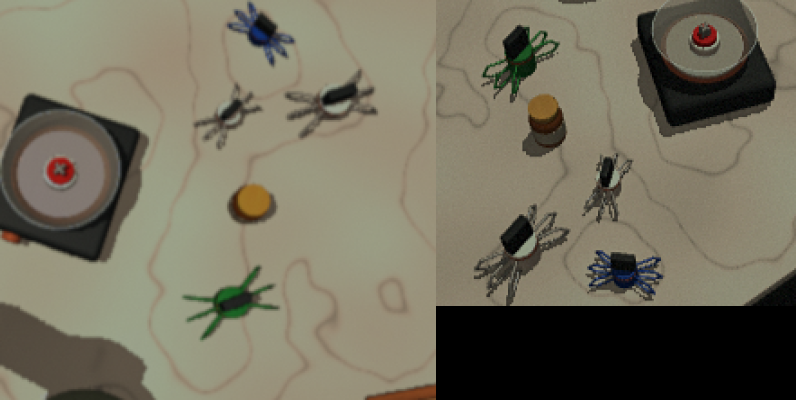

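```bash
python3 -m creep '[[[-1,-0.038,-0.032,0,0,0,0],[-1,-0.038,-0.032,0,0,0,0],[-1,-0.038,-0.032,0,0,0,0],[-1,-0.038,-0.032,0,0,0,0],[-1,-0.038,-0.032,0,0,0,0],[-1,-0.038,-0.032,0,0,0,0],[-1,-0.038,-0.032,0,0,0,0],[-1,-0.038,-0.032,-0.01,0,0,0],[-1,-0.038,-0.032,-0.02,0,0,0],[-1,-0.038,-0.032,-0.02,0,0,0]]]'
python3 - <<'E'
from h import *
s=observe();f=grab_frame("wrist"); print(f["T_tool_cam"].round(3),f["fx"]);save(f,"w1.png")
print(s["position"],s["tool_rot"])
W=world(f,s)
for d in tip_of(f,"spindle_top")[:2]:
    u,v=np.round(d["position"]).astype(int); print(d["confidence"],u,v,W[v,u])
E
```

```text
clock: 1.8
position: [0.4708, 0.1197, 0.2793]
tool_rot: [3.141, 0.0, 2.704]
force: [1.2, -0.4, -0.7]
grip_width: 0.0851
finger_force: 0.0
[[ 0.    -0.947 -0.32   0.082]
 [ 1.    -0.     0.002 -0.   ]
 [-0.002 -0.32   0.947 -0.142]
 [ 0.     0.     0.     1.   ]] 317.71998996281263
[0.47082776 0.11969614 0.27933357] [3.14144716e+00 2.16184782e-05 2.70360402e+00]
0.84 269 243 [0.5058282  0.05233871 0.13867494]
0.39 285 200 [0.48745225 0.07362762 0.08273957]
```

View pics/w1.png

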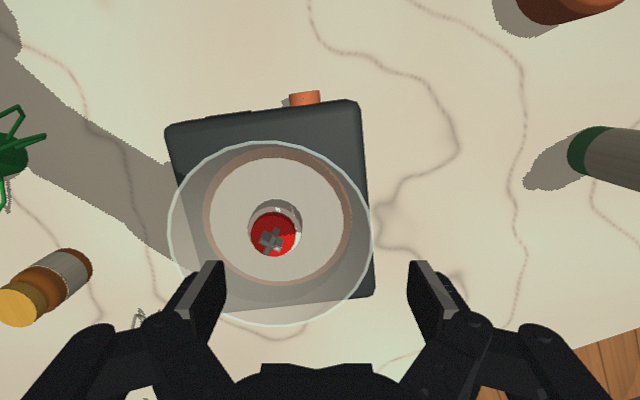

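```bash
cat >> h.py <<'E'
def spindle(s,f,c=(0.505,0.052)):
    """fit plus sign: centre and angle (mod 90 deg), top points only, world xy"""
    from scipy.optimize import minimize
    W=world(f,s); d=np.hypot(W[...,0]-c[0],W[...,1]-c[1])
    m=(W[...,2]>.1355)&(W[...,2]<.146)&(d<.018)&(f["range_z"]>0); p=W[m]
    g=np.stack(np.meshgrid(np.linspace(-.02,.02,81),np.linspace(-.02,.02,81)),-1).reshape(-1,2)
    best=None
    def sc(q,p2):
        a=q[2]; e=(p2-q[:2])@np.array([[np.cos(a),-np.sin(a)],[np.sin(a),np.cos(a)]])
        ax=np.abs(e); o=np.minimum(np.hypot(np.maximum(ax[:,0]-.0115,0),np.maximum(ax[:,1]-.003,0)),np.hypot(np.maximum(ax[:,1]-.0115,0),np.maximum(ax[:,0]-.003,0)))
        return np.mean(np.minimum(o*1e3,3)**2)
    for a in np.radians(np.arange(0,90,10)):
        r=minimize(sc,[*np.median(p[:,:2],0),a],args=(p[:,:2],),method="Nelder-Mead",options=dict(initial_simplex=np.array([*np.median(p[:,:2],0),a])+np.array([[0,0,0],[.003,0,0],[0,.003,0],[0,0,.1]])))
        if best is None or r.fun<best.fun: best=r
    return best.x[:2],np.degrees(best.x[2])%90,best.fun,len(p),np.median(p[:,2])
E
python3 - <<'E'
from h import *
s=observe();f=grab_frame("wrist")
print(spindle(s,f))
cv2.imwrite("pics/w1c.png",cv2.resize(f["image"][200:280,230:310,::-1],(480,480),interpolation=cv2.INTER_NEAREST))
E
python3 -m creep '[[[-1,-0.038,-0.032,0,0,0,0],[-1,-0.038,-0.032,0,0,0,0],[-1,-0.038,-0.032,0,0,0,0],[-1,-0.038,-0.032,0,0,0,0],[-1,-0.038,-0.032,0,0,0,0],[-1,-0.02,-0.02,0,0,0,8],[-1,0,0,0,0,0,8],[-1,0,0,0,0,0,8],[-1,0,0,0,0,0,0]]]'
python3 - <<'E'
from h import *
s=observe();f=grab_frame("wrist");save(f,"w2.png");print(s["position"],s["tool_rot"])
W=world(f,s)
for d in tip_of(f,"whisk_lug")[:3]:
    u,v=np.round(d["position"]).astype(int); print(d["confidence"],u,v,W[v,u])
m=(W[...,2]>.076)&(W[...,2]<.095)&(np.hypot(W[...,0]-.637,W[...,1]+.25)<.05)&(f["range_z"]>0)
print(m.sum(),W[m].mean(0),W[m][:,2].max(),cv2.minAreaRect((W[m][:,:2]*1000).astype(np.float32)))
E
```

```text
(array([0.50842576, 0.05214585]), np.float64(38.31028877247096), np.float64(0.0008440020179200078), 236, np.float64(0.13891954128569903))
clock: 2.85
position: [0.5844, -0.1291, 0.2779]
tool_rot: [-3.141, -0.001, 2.283]
force: [0.1, 0.1, -0.2]
grip_width: 0.0857
finger_force: 0.0
[ 0.58436656 -0.12914897  0.27786941] [-3.14104040e+00 -8.28674650e-04  2.28335912e+00]
0.89 283 269 [ 0.63322245 -0.24550308  0.0860789 ]
0.75 0 73 [ 0.3005054  -0.24517535  0.10579093]
0.7 343 363 [ 0.58400041 -0.11670891  0.35077692]
395 [ 0.63220019 -0.24764788  0.08459416] 0.08753219806696858 ((633.47802734375, -249.68411254882812), (14.241650581359863, 40.045745849609375), 44.807594299316406)
```

View pics/w1c.png

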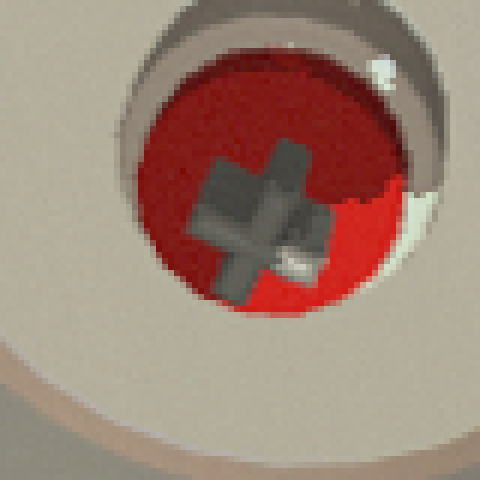

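View pics/w2.png

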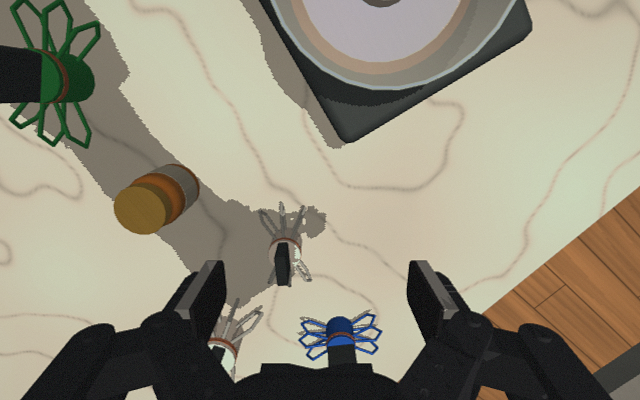

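```bash
python3 -m creep '[[[-1,-0.041,-0.014,0,0,0,0],[-1,-0.041,-0.014,0,0,0,0],[-1,-0.041,-0.014,0,0,0,0],[-1,0,0,0.04,0,0,-4],[-1,0,0,0.04,0,0,0],[-1,0,0,0.04,0,0,0],[-1,0,0,0,0,0,0]]]'
python3 - <<'E'
from h import *
s=observe();f=grab_frame("wrist");print(s["position"],s["tool_rot"])
W=world(f,s)
m=(W[...,2]>.076)&(W[...,2]<.095)&(np.hypot(W[...,0]-.637,W[...,1]+.25)<.03)&(f["range_z"]>0)
r=cv2.minAreaRect((W[m][:,:2]*1000).astype(np.float32));print(m.sum(),r)
d=np.array([*(np.array(r[0])/1000-s["position"][:2]),0])
print(Ro.from_euler("xyz",s["tool_rot"]).as_matrix().T@d)
E
```

```text
clock: 3.65
position: [0.6308, -0.2491, 0.1536]
tool_rot: [-3.139, -0.007, 2.359]
force: [0.2, 1.5, -1.2]
grip_width: 0.0854
finger_force: 0.0
[ 0.63080523 -0.24907743  0.1535628 ] [-3.13850752 -0.00728892  2.35869689]
1042 ((633.33056640625, -249.98477172851562), (13.562950134277344, 40.01311492919922), 44.91409683227539)
[-2.43006177e-03  1.13795828e-03 -2.12237007e-05]
```

```bash
python3 -m creep '[[[-1,-0.002,0.001,0.04,0,0,0],[-1,0,0,0.04,0,0,0],[-1,0,0,0.02,0,0,0],[1,0,0,0,0,0,0],[1,0,0,0,0,0,0],[1,0,0,0,0,0,0],[1,0,0,0,0,0,0],[1,0,0,0,0,0,0],[1,0,0,0,0,0,0],[1,0,0,0,0,0,0]]]' 100
```

```text
clock: 4.7
position: [0.6359, -0.2517, 0.0598]
tool_rot: [3.141, 0.001, 2.355]
force: [-1.1, 1.2, 10.0]
grip_width: 0.012
finger_force: 97.8
```

```bash
python3 -m creep '[[[1,0,0,-0.01,0,0,0],[1,0,0,-0.03,0,0,0],[1,0,0,-0.04,0,0,0],[1,0,0,-0.04,0,0,0],[1,0,0,-0.04,0,0,0],[1,0,0,-0.04,0,0,0],[1,0,0,-0.03,0,0,0],[1,0,0,0,0,0,0]]]'
python3 - <<'E'
from h import *
s=observe();f=grab_frame("wrist");save(f,"w3.png");print(s["position"],s["tool_rot"],s["finger_force"],s["grip_width"])
E
```

```text
clock: 5.5
position: [0.6363, -0.2524, 0.2939]
tool_rot: [3.139, 0.006, 2.354]
force: [0.4, -0.8, -2.7]
grip_width: 0.0123
finger_force: 98.1
[ 0.63632133 -0.25236178  0.29385894] [3.13858184 0.00599333 2.35442193] 98.08091282844543 0.012254867045452996
```

View pics/w3.png

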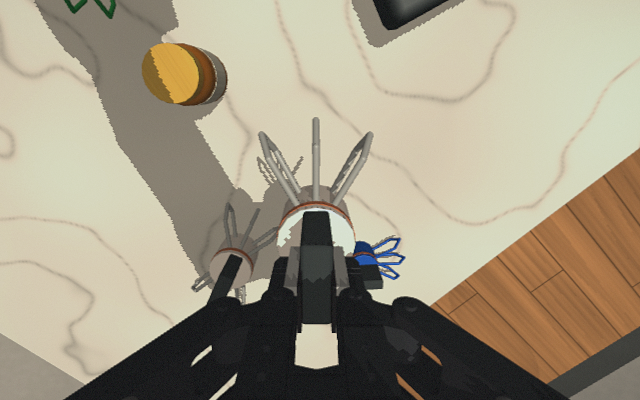

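Run:
```python
from h import *
s=observe();f=grab_frame("wrist")
s0=dict(position=np.zeros(3),tool_rot=np.zeros(3)); T=world(f,s0); W=world(f,s)
m=np.zeros((400,640),bool); m[110:290,255:380]=1; m&=(W[...,2]>.15)&(f["range_z"]>0)
img=f["image"].astype(int); br=img.sum(-1)
hub=m&(br>480)&(abs(T[...,0])<.06); p=T[hub]
print("hub",len(p),np.percentile(p,[1,10,50,90,99],axis=0).round(4).tolist())
# top plane of hub
h,e=np.histogram(p[:,2],30);z0=e[h.argmax()]; print("ztop",z0,h)
q=p[abs(p[:,2]-z0)<.004]; A=np.c_[q[:,:2],np.ones(len(q))]; print("plane",np.linalg.lstsq(A,q[:,2],rcond=None)[0])
(x,y),r=cv2.minEnclosingCircle((q[:,:2]*1e3).astype(np.float32));print("circ",x,y,r)
lug=m&(br<200)&(T[...,0]>.0)&(abs(T[...,1])<.012);l=T[lug];print("lug",len(l),np.percentile(l,[1,10,50,90,99],axis=0).round(4).tolist())
l=T[lug&(T[...,0]>.012)&(T[...,0]<.02)];print("lugy",np.percentile(l[:,1],[2,50,98]))
w=T[m&(T[...,0]>.03)&(T[...,0]<.075)];print("wires",len(w),np.percentile(w,[1,50,99],axis=0).round(4).tolist())
c=w[abs(w[:,1])<.012];print("mid wire",np.polyfit(c[:,0],c[:,1],1))
```

```text
hub 1450 [[-0.0019, -0.0241, 0.0128], [0.0032, -0.0193, 0.0135], [0.014, 0.0088, 0.0145], [0.0401, 0.0189, 0.0481], [0.0544, 0.0249, 0.051]]
ztop 0.012409523655986028 [  1   0   1   1   0   0   0   1   0   0   0 924 159   6  42 133  10   0
   0   3   2   1   5   1   4  33 109   8   2   4]
plane [0.00353442 0.00624606 0.01413558]
circ 3.2116496562957764 0.28856608271598816 21.527029037475586
lug 2593 [[0.0017, -0.0074, -0.0373], [0.0056, -0.0056, -0.0267], [0.0178, 0.0003, -0.0253], [0.0224, 0.006, 0.0001], [0.0228, 0.0079, 0.0127]]
lugy [-0.00639534  0.00026173  0.00695617]
wires 2086 [[0.0304, -0.0304, 0.0213], [0.0457, 0.0003, 0.0261], [0.0667, 0.0308, 0.0513]]
mid wire [-0.00096098  0.00035681]
```

```bash
python3 -m creep '[[[1,0,0,0,0,0,6.6],[1,0.036,0.0145,0.007,0,0,0],[1,0.036,0.0145,0.007,0,0,0],[1,0.036,0.0145,0.007,0,0,0],[1,0.036,0.0145,0.007,0,0,0],[1,0.036,0.0145,0.007,0,0,0],[1,0.036,0.0145,0.007,0,0,0],[1,0,0,0,0,0,0],[1,0,0,0,0,0,0]]]'
python3 - <<'E'
from h import *
s=observe();f=grab_frame("wrist");print(s["position"],s["tool_rot"],s["finger_force"])
print(spindle(s,f,(.507,.052)))
W=world(f,s)
for d in tip_of(f,"spindle_top")[:2]:
    u,v=np.round(d["position"]).astype(int); print(d["confidence"],u,v,W[v,u])
u,v=(int(x) for x in tip_of(f,"spindle_top")[0]["position"])
m=(W[...,2]>.137)&(W[...,2]<.146)&(np.hypot(W[...,0]-.507,W[...,1]-.052)<.018)
o=f["image"][...,::-1].copy(); o2=o.copy(); o2[m]=(0,255,0)
v=min(max(v,30),370)
c=lambda i:cv2.resize(i[v-30:v+30,u-30:u+30],(390,390),interpolation=0)
cv2.imwrite("pics/w4.png",np.hstack([c(o),c(o2)])); print(m.sum(),W[m].mean(0))
E
```

```text
clock: 6.5
position: [0.5689, -0.0273, 0.2457]
tool_rot: [-3.14, -0.001, 2.241]
force: [0.5, -0.6, -1.9]
grip_width: 0.0123
finger_force: 98.1
[ 0.5688847  -0.02731762  0.24569689] [-3.14010314e+00 -9.32747647e-04  2.24123304e+00] 98.1269645690918
(array([0.50850796, 0.05170745]), np.float64(38.42083278637161), np.float64(0.0), 482, np.float64(0.13911134871632214))
0.84 317 67 [0.50844167 0.05056346 0.13948115]
458 [0.50862931 0.05165856 0.13913042]
```

View pics/w4.png

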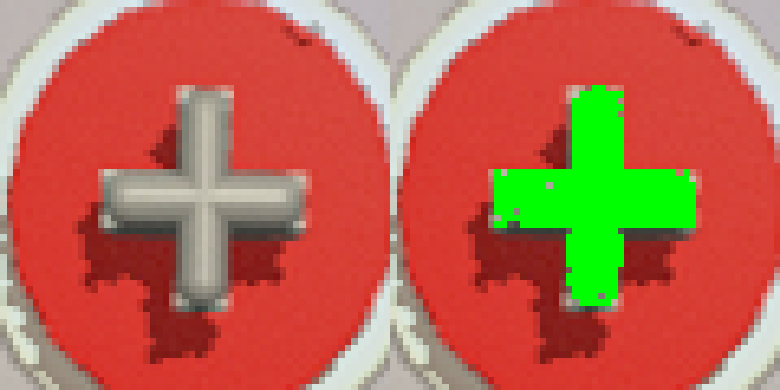

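```bash
python3 -m creep '[[[1,0.032,0.0005,0,0,0,0],[1,0.032,0.0005,0,0,0,0],[1,0.032,0.0004,0,0,0,0],[1,0,0,0.02,0,0,0],[1,0,0,0.018,0,0,0],[1,0,0,0,0,0,0],[1,0,0,0,0,0,0]]]'
python3 - <<'E'
from h import *
s=observe();R=Ro.from_euler("xyz",s["tool_rot"]).as_matrix()
w=s["position"]+R@[.003,.0003,.0602];print(s["position"],s["tool_rot"],s["force"],w,R.T@(np.array([.5085,.0517,.14])-w))
E
```

```text
clock: 7.35
position: [0.5114, 0.0473, 0.2088]
tool_rot: [-3.141, 0.0, 2.238]
force: [-1.0, -0.6, -1.4]
grip_width: 0.0124
finger_force: 98.0
[0.51140743 0.04726082 0.20881037] [-3.14109504e+00  1.37062869e-04  2.23814828e+00] [-0.95471037 -0.59694463 -1.3522767 ] [0.50976792 0.04977786 0.14860982] [0.00229568 0.00019801 0.0086094 ]
```

Correct +2.2 mm in x, then descend gently while watching force.

```bash
python3 -m creep '[[[1,0.0022,0.0002,0,0,0,0],[1,0,0,0,0,0,0],[1,0,0,0.005,0,0,0],[1,0,0,0.004,0,0,0],[1,0,0,0.003,0,0,0],[1,0,0,0.003,0,0,0],[1,0,0,0,0,0,0]]]'
python3 - <<'E'
from h import *
s=observe();R=Ro.from_euler("xyz",s["tool_rot"]).as_matrix()
w=s["position"]+R@[.003,.0003,.0602];print(s["tool_rot"],s["force"],s["moment"],R.T@(np.array([.5085,.0517,.14])-w))
E
```

```text
clock: 8.05
position: [0.5098, 0.0499, 0.1931]
tool_rot: [-3.141, -0.0, 2.24]
force: [0.8, -0.5, -3.0]
grip_width: 0.0126
finger_force: 98.0
[-3.14091503e+00 -2.12206045e-04  2.23950159e+00] [ 0.81402781 -0.48935211 -3.02888896] [ 0.02057042 -0.00084012 -0.00797932] [-0.00079588 -0.00012828 -0.00713937]
```

```bash
python3 -m creep '[[[1,-0.0005,0,0.004,0,0,0],[1,0,0,0.004,0,0,0],[1,0,0,0.004,0,0,0],[1,0,0,0.003,0,0,0],[1,0,0,0.003,0,0,0],[1,0,0,0.003,0,0,0],[1,0,0,0,0,0,0]]]'
python3 - <<'E'
from h import *
s=observe();R=Ro.from_euler("xyz",s["tool_rot"]).as_matrix()
w=s["position"]+R@[.003,.0003,.0602];print(s["force"],s["moment"],R.T@(np.array([.5085,.0517,.14])-w))
E
```

```text
clock: 8.75
position: [0.5103, 0.0495, 0.1724]
tool_rot: [-3.141, -0.0, 2.239]
force: [-2.1, -0.6, 6.5]
grip_width: 0.0125
finger_force: 99.2
[-2.08531642 -0.56214658  6.54914205] [-0.13000024  0.65189414  0.0383464 ] [-0.00017901 -0.00030878 -0.02781163]
```

```bash
python3 -m creep '[[[1,0,0,0.002,0,0,0],[1,0,0,0.001,0,0,0],[1,0,0,0.001,0,0,0],[1,0,0,0,0,0,0],[1,0,0,0,0,0,0],[1,0,0,0,0,0,0]]]'
python3 - <<'E'
from h import *
s=observe();R=Ro.from_euler("xyz",s["tool_rot"]).as_matrix()
w=s["position"]+R@[.003,.0003,.0602];print(s["force"],s["moment"],R.T@(np.array([.5085,.0517,.14])-w))
f=grab_frame("wrist");save(f,"w5.png")
s0=dict(position=np.zeros(3),tool_rot=np.zeros(3)); T=world(f,s0); p=T[(f["image"].astype(int).sum(-1)>480)&(f["range_z"]>0)&(abs(T[...,1])<.022)&(abs(T[...,0]-.003)<.022)&(abs(T[...,2]-.014)<.012)]
print(len(p),np.median(p,0))
E
```

```text
clock: 9.35
position: [0.5105, 0.0495, 0.1696]
tool_rot: [3.141, 0.0, 2.239]
force: [-7.9, -1.6, 25.7]
grip_width: 0.0122
finger_force: 102.2
[-7.9050502  -1.64553321 25.71469252] [-0.2970887   1.96739202  0.01104989] [-1.43694966e-05 -5.31926687e-04 -3.06106506e-02]
1343 [0.01130986 0.00960176 0.01407671]
```

```bash
python3 -m creep '[[[1,0,0,0,0,0,0],[1,0,0,0,0,0,0],[1,0,0,0,0,0,0]]]'; python3 -c "
from workcell import *
print(job_done())"
```

```text
clock: 9.7
position: [0.5105, 0.0494, 0.1696]
tool_rot: [3.141, 0.0, 2.239]
force: [-8.2, -1.6, 25.4]
grip_width: 0.0122
finger_force: 102.2
the job is handed in; nothing more can be done
None
```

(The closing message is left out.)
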